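Set up the indexing stand for decorating a turned foot

TASK

Set up the indexing stand for burning a pattern on the turned wooden foot: thread the tall metal spacer down the stand's post until it is fully home on the seat, then thread the wooden foot, neck up, down the same post until it sits flat on the spacer; lower each one gently all the way, do not let it drop. Last, once both are on, turn the index dial by its grip bar until its white pointer stands at the white zero mark. Leave the short spacer and everything else on the bench where it is, and let go at the end.

Things in the scene. Friction and masses are not known exactly. Their poses are not given: they have to be found in the camera images.
- stand: Fixed stand: grey plate 160 x 300 x 24 mm. Origin: centre of its underside; x along its short, y along its long side. At y = -80 mm a round steel seat (diameter 72, top 30 mm above the bench) with an upright post, diameter 25, 70 mm tall above the seat, top 10 mm tapered to 15. At y = +80 mm the index dial on a graduated round plate (diameter 132, top 30 mm above the bench).
- seat (a point): Point on the stand: centre of the seat's top face, at the foot of the post, 30 mm above the bench. Its axes are those of the stand.
- post_tip (a point): Point on the stand: centre of the post's top, 100 mm above the bench.
- tall_spacer: Loose plain aluminium tube: outer diameter 60 mm, bore 28 mm, 45 mm tall, about 0.25 kg, standing upright (axis z) on the bench. Origin at the centre of its underside. The taller of the two spacers.
- wood_foot: Loose turned wooden lamp foot: a disc of 116 mm diameter, 14 mm thick, with a round neck of 44 mm diameter rising from it to 48 mm total height (the neck is the place to grip it); a bore of 28 mm runs right through along z. About 0.12 kg. It lies disc down, neck up. Origin at the centre of its underside.
- index_dial (a joint): Angle of the index dial in radians: 0 when the pointer stands at the zero mark, positive anticlockwise seen from above. It turns about the vertical through dial_grip, between -0.8 and 2.0 rad, and stays where it is left (friction about 0.05 N m).
- dial_grip (a point): On the dial's axis, 73 mm above the bench: top of the dial's upright grip bar. The black dial is a disc of 84 mm diameter, its top 45 mm above the bench; on it stands a black bar 64 mm long, 14 thick, 28 tall (45 to 73 mm above the bench). The point's x axis points along the bar to the pointer end; the bar spans -36 to +28 mm along it.
- pointer_tip (a point): Tip of the dial's white pointer, 50 mm from the dial's axis, 42 mm above the bench. A white line on top of the bar leads to it.
- zero_mark (a point): Zero mark on the graduated plate under the dial: a wide white radial line and a white patch on the base beyond it, 58 mm from the dial's axis in the stand's +x direction, 30 mm above the bench. The other graduations are thin and black.
- short_spacer: Not needed, leave it: loose aluminium tube, outer diameter 60 mm, bore 28 mm, only 20 mm tall, on the bench. Origin at the centre of its underside.
- sanding_block: Leave it: loose cork sanding block 60 x 100 x 35 mm. Origin at the centre of its underside.
- screwdriver: Leave it: loose screwdriver, 200 mm long, lying flat; x along it from handle to tip.
- brush: Leave it: loose brush, 190 mm long, lying flat; x along it from handle to bristles.
- wood_bowl: Leave it: loose turned wooden bowl, 120 mm across, 50 mm tall. Origin at the centre of its underside.
- jar: Leave it: loose amber glass jar with a steel lid, 72 mm diameter, 95 mm tall. Origin at the centre of its underside.
- mug: Leave it: loose blue mug, 80 mm diameter, 90 mm tall, handle at its +y. Origin at the centre of its underside.
There are look-alikes about, which are no part of the job. Several things have the shape of the tall_spacer; the one meant has the colours described above.

How it is judged:
By the outcome, as a careful person would: the job done as asked, in the order asked, and still so for the second after the job is handed in, with the robot touching nothing.
It also fails if it takes over 72 s, if anything falls off the work surface, if the arm or the gripper's body presses on something with over 40 N, if the wrist force passes 120 N, or if a joint passes its speed limit or range.

ROBOT

A 6-joint arm with a two-finger parallel gripper is mounted at the origin on the work surface. World frame = base frame: x ahead of the robot, y to its left, z up, the work surface at z = 0. Lengths are in m, angles in degrees, forces in N, time in s.
With the tool pointing down it reaches from about 0.25 to 0.725 m from the base axis. Payload 4 kg.
Tool frame: the origin (TCP) lies between the finger pads; the fingertips stand 25 mm ahead of it and the grasp point (between the pads) lies 6 mm ahead of it; z points along the fingers, y is the line along which they close (so a half turn about z gives the same grasp; the last joint's range is limited). The gripper opens to 85 mm and grips with 20 to 120 N. Pads are 22 mm wide; open, the fingers measure 114 mm over their backs; the gripper's body (76 mm by 85 mm) begins 54 mm behind the grasp point. The pads swing forward as they close: fully open they stand 13 mm farther back than shut.
Start: joints at [69.213, 13.785, 0.286, 76.501, 0, 90], TCP at [0.177, 0.467, 0.256] pointing down, gripper open.
Joint ranges: [-155.79, 155.79], [-60.16, 107.12], [-62.33, 73.08], [-114, 123.19], [-81.49, 82.49], [-180, 180]. Speed limits (degrees/s): [159.86, 159.86, 180, 180, 180, 180].

INTERFACE

Orientations are given as a 3x3 rotation matrix whose columns are the frame's x, y, z axes.
In Python, from station import robot, cams gives the robot as it stands.
- The arm moves only by the tool step_arm, never from a script. Its argument "increments" is a list of rows, each an object of numbers: "dx", "dy", "dz": the shift along the tool's x, y, z as a fraction of full scale; "rx", "ry", "rz": the turn, a rotation vector about the tool's x, y, z as a fraction of full scale; "jaw": the opening, from 0 (shut) to 1 (fully open). In form: [{"dx": .., "dy": .., "dz": .., "rx": .., "ry": .., "rz": .., "jaw": ..}, ...]. A call has 1 to 5 rows; each row shifts and turns the commanded pose from where the row before left it, along the tool's axes as they then stand; what a row does not reach is not made up. Full scale, the value 1, is 0.8 m for a shift and pi/2 rad for a turn. A row lasts 1/8 s, in which the tool goes at most 62.5 mm and 10.7 degrees, less where a joint would pass 70% of its speed; a pose out of reach is approached as far as the arm can. A call with a number of a shift or a turn outside -1 to 1 is refused whole. A call with a gripper value outside its range is refused whole. The fingers move at their own pace and stop on an object; "squeeze" is the grip in N (left out, the last holds). Time passes only in rows, so rows that do not move let the fingers close. It gives the time, the measured TCP pose, the force, the opening and the grip force at its end, in the units of the state.
- robot.get_obs(): the state, without advancing time (a new reading comes with each control period).
- cams.camera(name): name is "scene" or "top" or "wrist"; returns a dict with "image" (400x640x3 uint8, blue, green, red), "K" (3x3 intrinsics, pixels), "R" (3x3) and "t" (3): a world point X has camera coordinates R X + t; the wrist camera has in their place "tool_from_camera" (4x4, takes a point from camera to tool coordinates, whose origin is the TCP and whose axes are the flange's). Camera axes: x right, y down, z forward; pixel columns grow to the right and rows downward; lengths in m; the calibration is good to about 2 mm. A picture is of the moment at which its call begins: read the wrist's pose just before it. There is no depth.
- robot.sign_off(): hands the job in; it is judged then, once.
The state is a dict: "t": time; "q": joint angles; "qvel": joint speeds; "joint_torque": joint torques, N m; "ee_pos": TCP position; "tcp_rot": TCP orientation; "ft_force": force on the tool from outside, world axes, zero at the start; "moment": the same for the moment, N m; "finger_gap": finger opening in m; "grasp_force": force on a finger pad.
Only numpy, scipy, OpenCV 4.12 (cv2) and the standard library are available. Lean on these libraries where they do the work, as an engineer would, in place of code of your own. Each camera call takes 0.05 s, during which the arm holds its last target. There are 200 camera calls.

## Working session

There is one attempt and no reset: what is moved stays moved. The work goes in short steps, Python scripts to look and compute and a tool call to move; the robot and the scene stay as the last step left them, time stands still between calls to the robot, and variables do not carry over. Pictures are saved under pics/ and viewed, at most 10 in all, crops included, and the job is handed in when it is done.

Besides the shell and the picture viewer there is one more tool, called after "Call:" as name(argument=value, ...) on one line, values as JSON. step_arm: Moves the arm, as the interface text tells. Its arguments: {"type":"object","properties":{"increments":{"type":"array","items":{"type":"object","properties":{"dx":{"type":"number","minimum":-1,"maximum":1},"dy":{"type":"number","minimum":-1,"maximum":1},"dz":{"type":"number","minimum":-1,"maximum":1},"rx":{"type":"number","minimum":-1,"maximum":1},"ry":{"type":"number","minimum":-1,"maximum":1},"rz":{"type":"number","minimum":-1,"maximum":1},"jaw":{"type":"number"}}}},"squeeze":{"type":"number"}},"required":["increments"]}

```bash
mkdir -p pics; ls
python3 - <<'E'
from station import robot, cams
import cv2,numpy as np
o=robot.get_obs();print(o['t'],o['ee_pos'],o['tcp_rot'],o['finger_gap'])
for n in("scene","top"):
    c=cams.camera(n);cv2.imwrite(f"pics/{n}0.png",c['image']);print(n,c['K'],c['R'],c['t'])
c=cams.camera("wrist");print(c['K'],c['tool_from_camera'])
cv2.imwrite("pics/wrist0.png",c['image'])
E
```

```text
pics
0.0 [0.1772373  0.46692933 0.25540415] [[-9.34923945e-01  3.54847401e-01 -7.34365641e-04]
 [ 3.54848161e-01  9.34921909e-01 -1.95123177e-03]
 [-5.81499618e-06 -2.08484160e-03 -9.99997827e-01]] 0.08564113438917445
scene [[488.7332822    0.         323.1257397 ]
 [  0.         488.7332822  193.40648642]
 [  0.           0.           1.        ]] [[ 0.39511921  0.91862618  0.00259882]
 [ 0.72992785 -0.31223617 -0.60804104]
 [-0.55775097  0.24214565 -0.79390134]] [-0.25711961 -0.32676148  1.85238973]
top [[451.45620861   0.         320.37841604]
 [  0.         451.45620861 198.11160657]
 [  0.           0.           1.        ]] [[-0.1263903  -0.99197435 -0.0035179 ]
 [-0.9712756   0.12447224 -0.20280625]
 [ 0.20161648 -0.02221589 -0.97921257]] [0.08988311 0.56409662 1.4234038 ]
[[310.54920624   0.         315.50569067]
 [  0.         310.54920624 196.28900431]
 [  0.           0.           1.        ]] [[ 6.75826600e-04 -9.54400121e-01 -2.98529652e-01  7.64025286e-02]
 [ 9.99999772e-01  6.41201355e-04  2.13927811e-04 -4.30654718e-04]
 [-1.27551110e-05 -2.98529728e-01  9.54400336e-01 -1.17765057e-01]
 [ 0.00000000e+00  0.00000000e+00  0.00000000e+00  1.00000000e+00]]
```

View pics/top0.png

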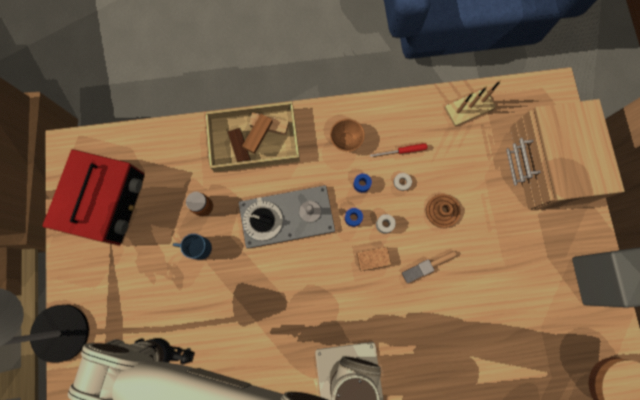

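View pics/scene0.png

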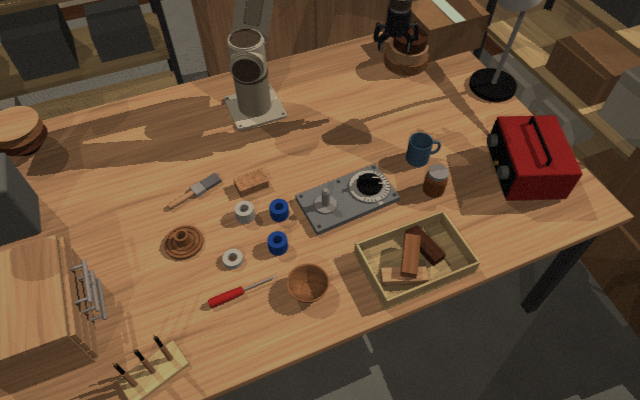

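The top view shows two silver tubes, at (386,223) and (403,181), and two blue ones, at (362,183) and (353,216). In the scene view the silver tubes are at (245,212) and (232,259). Blue rules out both blue tubes. Of the silver pair, the one at scene (245,212) looks taller, so I'll check it in an enlarged crop.

Run:
```python
import cv2,numpy as np
s=cv2.imread("pics/scene0.png")[160:290,160:410];t=cv2.imread("pics/top0.png")[150:280,230:480]
cv2.imwrite("pics/crop0.png",np.vstack([cv2.resize(a,None,fx=2.3,fy=2.3,interpolation=cv2.INTER_CUBIC) for a in(s,t)]))
```

```text
(no output)
```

View pics/crop0.png

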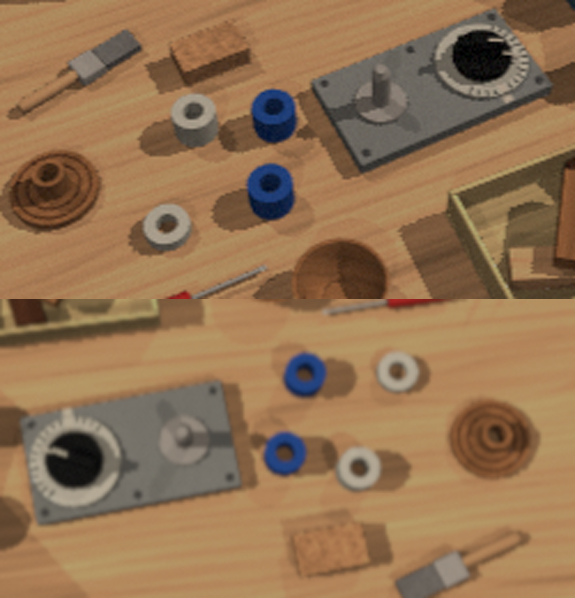

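The crop confirms it: the silver tube at scene (245,212), top (386,223) is clearly taller than it is wide, while the silver one at scene (232,259) is a low ring. So the first is the tall spacer. Next I'll measure from both views.

```bash
cat > h.py <<'E'
from station import robot, cams
import cv2,numpy as np
def save(n,k):
    o=robot.get_obs();c=cams.camera(n)
    cv2.imwrite(f"pics/{k}.png",c['image']);return pose(c,o)
def pose(c,o=None):
    if 'tool_from_camera' in c:
        T=c['tool_from_camera'];R0=np.array(o['tcp_rot']);Rw=R0@T[:3,:3];tw=R0@T[:3,3]+np.array(o['ee_pos'])
        c['R']=Rw.T;c['t']=-Rw.T@tw
    return c
def ray(c,p):
    d=c['R'].T@np.linalg.inv(c['K'])@np.array([p[0],p[1],1.]);return -c['R'].T@c['t'],d
def plane(c,p,z):
    o,d=ray(c,p);return o+d*(z-o[2])/d[2]
def proj(c,X):
    v=c['K']@(c['R']@np.array(X)+c['t']);return v[:2]/v[2]
def tri(*cp):
    A=np.zeros((3,3));b=np.zeros(3);L=[]
    for c,p in cp:
        o,d=ray(c,p);d/=np.linalg.norm(d);P=np.eye(3)-np.outer(d,d);A+=P;b+=P@o;L.append((o,P))
    X=np.linalg.solve(A,b);return X,max(np.linalg.norm(P@(X-o)) for o,P in L)
def blobs(m,box,amin=15):
    x0,y0,x1,y1=box;n,l,s,ce=cv2.connectedComponentsWithStats(m[y0:y1,x0:x1].astype(np.uint8))
    return [(np.round(ce[i]+[x0,y0],1).tolist(),s[i,:5].tolist()) for i in range(1,n) if s[i,4]>=amin]
E
python3 - <<'E'
from h import *
S=cams.camera("scene");T=cams.camera("top")
for n,c,bx in(("S",S,(220,195,270,275)),("T",T,(370,165,420,240))):
    h=cv2.cvtColor(c['image'],cv2.COLOR_BGR2HSV)
    print(n,blobs((h[...,1]<60)&(h[...,2]>140),bx))
def cr(c,x,y,n): return (x/2.3+c[0],(y-n)/2.3+c[1])
s=lambda x,y:cr((160,160),x,y,0); t=lambda x,y:cr((230,150),x,y,299)
for k,a,b in[("tall top",s(194,110),t(358,467)),("short",s(167,225),t(397,371)),("foot neck",s(47,172),t(497,433)),("post",s(380,71),t(183,430)),
 ("blueA",s(273,105),t(284,452)),("blueB",s(271,180),t(304,374)),("patch",s(510,99),t(68,413)),("ptr",s(500,40),t(50,452)),
 ("c1",s(319,82),t(215,390)),("c2",s(367,153),t(230,478)),("c3",s(538,84),t(45,513)),("c4",s(489,21),t(28,425))]:
    X,e=tri((S,a),(T,b));print(k,X.round(4),round(e,4),np.round(plane(T,b,.024),3))
E
```

```text
S [([243.4, 208.1], [15, 6, 18, 15, 154]), ([232.0, 257.1], [3, 54, 20, 17, 190])]
T [([402.4, 181.6], [24, 9, 18, 16, 170]), ([385.6, 223.1], [7, 50, 18, 17, 180])]
tall top [ 0.4641 -0.1851  0.0413] 0.0006 [ 0.467 -0.187  0.024]
short [ 0.6027 -0.2694  0.012 ] 0.0005 [ 0.6   -0.266  0.024]
foot neck [ 0.4869 -0.3897  0.0452] 0.0009 [ 0.49  -0.395  0.024]
post [0.5391 0.0556 0.094 ] 0.0008 [0.553 0.057 0.024]
blueA [ 0.4987 -0.084   0.0419] 0.0011 [ 0.502 -0.085  0.024]
blueB [ 0.6091 -0.1282  0.0409] 0.0002 [ 0.613 -0.13   0.024]
patch [0.6009 0.2225 0.0187] 0.0019 [0.599 0.22  0.024]
ptr [0.5356 0.2421 0.0663] 0.004 [0.545 0.252 0.024]
c1 [ 0.5705 -0.0164  0.1498] 0.0243 [0.606 0.003 0.024]
c2 [ 0.5053  0.0189 -0.1291] 0.0283 [ 0.474 -0.002  0.024]
c3 [ 0.4894  0.3169 -0.1361] 0.0284 [0.458 0.267 0.024]
c4 [0.5545 0.2351 0.1385] 0.0279 [0.589 0.28  0.024]
```

Triangulation puts the spacer tops at 41 mm and 12 mm, which agrees with tall and short. The tall spacer is near (0.465, -0.185). I'm moving over it with the closing line at 45°, clear of the blue tube and the cork block.

Call:
step_arm(increments=[{"rz": 0.09}, {"rz": 0.09}, {"rz": 0.09}, {"dx": -0.059, "dy": -0.023}, {"dx": -0.059, "dy": -0.023}])

```text
schema error: expected keys dx, dy, dz, rx, ry, rz, jaw
```

Call:
step_arm(increments=[{"dx": -0.059, "dy": -0.023}, {"dx": -0.059, "dy": -0.023}, {"dx": -0.059, "dy": -0.023}, {"dx": -0.059, "dy": -0.023}, {"dx": -0.059, "dy": -0.023}])

```text
schema error: expected keys dx, dy, dz, rx, ry, rz, jaw
```

Call:
step_arm(increments=[{"dx": -0.059, "dy": -0.023}, {"dx": -0.059, "dy": -0.023}, {"dx": -0.059, "dy": -0.023}, {"dx": -0.059, "dy": -0.023}, {"dx": -0.059, "dy": -0.023}])

```text
schema error: expected keys dx, dy, dz, rx, ry, rz, jaw
```

All keys are required.

Call:
step_arm(increments=[{"dx": 0, "dy": 0, "dz": 0, "rx": 0, "ry": 0, "rz": 0.09, "jaw": 1}, {"dx": 0, "dy": 0, "dz": 0, "rx": 0, "ry": 0, "rz": 0.09, "jaw": 1}, {"dx": 0, "dy": 0, "dz": 0, "rx": 0, "ry": 0, "rz": 0.09, "jaw": 1}, {"dx": -0.059, "dy": -0.023, "dz": 0, "rx": 0, "ry": 0, "rz": 0, "jaw": 1}, {"dx": -0.059, "dy": -0.023, "dz": 0, "rx": 0, "ry": 0, "rz": 0, "jaw": 1}])

```text
t: 0.88
ee_pos: [0.2182, 0.3737, 0.2559]
tcp_rot: [[-0.707, 0.707, 0.0], [0.707, 0.707, -0.001], [-0.0, -0.0, -1.0]]
ft_force: [-0.0, 0.5, 0.1]
finger_gap: 0.0855
grasp_force: 0.0
```

Call:
step_arm(increments=[{"dx": -0.059, "dy": -0.023, "dz": 0, "rx": 0, "ry": 0, "rz": 0, "jaw": 1}, {"dx": -0.059, "dy": -0.023, "dz": 0, "rx": 0, "ry": 0, "rz": 0, "jaw": 1}, {"dx": -0.059, "dy": -0.023, "dz": 0, "rx": 0, "ry": 0, "rz": 0, "jaw": 1}, {"dx": -0.059, "dy": -0.023, "dz": 0, "rx": 0, "ry": 0, "rz": 0, "jaw": 1}, {"dx": -0.059, "dy": -0.023, "dz": 0, "rx": 0, "ry": 0, "rz": 0, "jaw": 1}])

```text
t: 1.5
ee_pos: [0.3199, 0.141, 0.2565]
tcp_rot: [[-0.706, 0.708, 0.001], [0.708, 0.706, 0.0], [-0.0, 0.001, -1.0]]
ft_force: [1.3, 0.1, -0.9]
finger_gap: 0.0854
grasp_force: 0.0
```

Call:
step_arm(increments=[{"dx": -0.059, "dy": -0.023, "dz": 0, "rx": 0, "ry": 0, "rz": 0, "jaw": 1}, {"dx": -0.059, "dy": -0.023, "dz": 0, "rx": 0, "ry": 0, "rz": 0, "jaw": 1}, {"dx": -0.059, "dy": -0.023, "dz": 0, "rx": 0, "ry": 0, "rz": 0, "jaw": 1}, {"dx": -0.059, "dy": -0.023, "dz": 0, "rx": 0, "ry": 0, "rz": 0, "jaw": 1}, {"dx": -0.059, "dy": -0.023, "dz": 0, "rx": 0, "ry": 0, "rz": 0, "jaw": 1}])

```text
t: 2.12
ee_pos: [0.4214, -0.0913, 0.2564]
tcp_rot: [[-0.706, 0.708, 0.001], [0.708, 0.706, 0.0], [-0.0, 0.001, -1.0]]
ft_force: [1.3, 1.4, 1.1]
finger_gap: 0.0853
grasp_force: 0.0
```

Call:
step_arm(increments=[{"dx": -0.059, "dy": -0.023, "dz": 0, "rx": 0, "ry": 0, "rz": 0, "jaw": 1}, {"dx": -0.059, "dy": -0.023, "dz": 0.05, "rx": 0, "ry": 0, "rz": 0, "jaw": 1}, {"dx": 0, "dy": 0, "dz": 0.05, "rx": 0, "ry": 0, "rz": 0, "jaw": 1}, {"dx": 0, "dy": 0, "dz": 0, "rx": 0, "ry": 0, "rz": 0, "jaw": 1}, {"dx": 0, "dy": 0, "dz": 0, "rx": 0, "ry": 0, "rz": 0, "jaw": 1}])

```text
t: 2.75
ee_pos: [0.4614, -0.1808, 0.1788]
tcp_rot: [[-0.706, 0.708, 0.001], [0.708, 0.706, -0.0], [-0.001, 0.001, -1.0]]
ft_force: [0.3, -0.1, 0.9]
finger_gap: 0.0855
grasp_force: 0.0
```

Run:
```python
from h import *
W=save("wrist","w1");h=cv2.cvtColor(W['image'],cv2.COLOR_BGR2HSV)
print(robot.get_obs()['ee_pos'],proj(W,[.464,-.185,.045]))
print(blobs((h[...,1]<60)&(h[...,2]>140),(0,0,640,400),200))
```

```text
[ 0.46193054 -0.18083876  0.17948153] [314.5149376  198.77831852]
[([542.0, 33.9], [464, 0, 176, 95, 8252]), ([592.0, 112.6], [526, 61, 114, 113, 7060]), ([118.5, 105.1], [89, 63, 62, 82, 2289]), ([103.0, 155.7], [76, 128, 62, 56, 1977]), ([313.1, 195.6], [278, 157, 70, 75, 3251]), ([350.5, 325.3], [323, 297, 55, 53, 1871])]
```

View pics/w1.png

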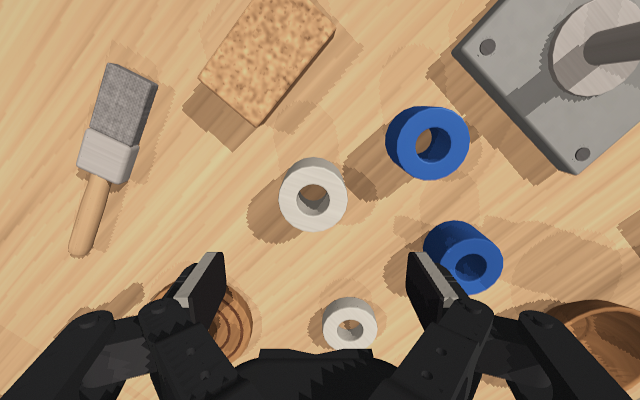

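In the wrist view the tall silver tube is at (313,196), with the blue tubes at (427,143) and (465,262) and the short spacer at (350,325). Next I'll get the precise centre from its bright top face, across three views.

```bash
cat >> h.py <<'E'
def topface(c,X,r,k=None):
    "ellipse of the brightest (upward) face round the projected X; returns centre, axes"
    u=proj(c,X);v=proj(c,np.add(X,[r,0,0]));R=int(np.linalg.norm(u-v)*1.7);x0,y0=(u-R).astype(int)
    g=c['image'][y0:y0+2*R,x0:x0+2*R].min(axis=2)   # min channel: white high, wood low
    th,m=cv2.threshold(cv2.GaussianBlur(g,(3,3),0),k or 0,255,cv2.THRESH_BINARY if k else cv2.THRESH_OTSU)
    cs,_=cv2.findContours(m,cv2.RETR_EXTERNAL,cv2.CHAIN_APPROX_NONE)
    q=max(cs,key=cv2.contourArea);e=cv2.fitEllipse(cv2.convexHull(q));return np.add(e[0],[x0,y0]),e[1],th
E
python3 - <<'E'
from h import *
o=robot.get_obs();W=pose(cams.camera("wrist"),o);S=cams.camera("scene");T=cams.camera("top")
X=[.463,-.184,.045]
ps=[]
for c,n in((W,'w'),(S,'s'),(T,'t')):
    for k in((None,150,165,180) if n=='w' else (None,)):
        p,a,th=topface(c,X,.03,k);print(n,k,th,p.round(1),np.round(a,1),plane(c,p,.045).round(4))
    ps.append((c,p))
print(tri(*ps),tri(*ps[:2]))
print(o['ee_pos'],np.array(o['tcp_rot']).round(3).tolist())
E
```

```text
w None 153.0 [312.2 197.3] [66.  68.4] [ 0.4626 -0.1858  0.045 ]
w 150 150.0 [312.3 197.3] [66.5 68.6] [ 0.4626 -0.1857  0.045 ]
w 165 165.0 [312.2 197.3] [65.3 67.9] [ 0.4626 -0.1858  0.045 ]
w 180 180.0 [312.2 197.3] [63.9 66.9] [ 0.4626 -0.1858  0.045 ]
s None 99.0 [243.5 207.5] [15.7 19.8] [ 0.4645 -0.1882  0.045 ]
t None 96.0 [394.3 222.9] [29.9 36.4] [ 0.4608 -0.212   0.045 ]
(array([ 0.46258203, -0.19528228,  0.04533927]), np.float64(0.016545980904054607)) (array([ 0.46290891, -0.18719396,  0.04230731]), np.float64(0.0008173997260439216))
[ 0.46193054 -0.18083876  0.17948153] [[-0.707, 0.708, 0.003], [0.708, 0.707, -0.001], [-0.003, 0.001, -1.0]]
```

Call:
step_arm(increments=[{"dx": -0.005, "dy": -0.004, "dz": 0.05, "rx": 0, "ry": 0, "rz": 0, "jaw": 1}, {"dx": 0, "dy": 0, "dz": 0.05, "rx": 0, "ry": 0, "rz": 0, "jaw": 1}, {"dx": 0, "dy": 0, "dz": 0.05, "rx": 0, "ry": 0, "rz": 0, "jaw": 1}, {"dx": 0, "dy": 0, "dz": 0.026, "rx": 0, "ry": 0, "rz": 0, "jaw": 1}, {"dx": 0, "dy": 0, "dz": 0, "rx": 0, "ry": 0, "rz": 0, "jaw": 0.8}], squeeze=40)

```text
t: 3.58
ee_pos: [0.4608, -0.1854, 0.0362]
tcp_rot: [[-0.706, 0.708, -0.002], [0.708, 0.706, 0.001], [0.002, -0.001, -1.0]]
ft_force: [-0.3, 0.4, 0.4]
finger_gap: 0.0698
grasp_force: 0.0
```

Call:
step_arm(increments=[{"dx": 0, "dy": 0, "dz": 0, "rx": 0, "ry": 0, "rz": 0, "jaw": 0.6}, {"dx": 0, "dy": 0, "dz": 0, "rx": 0, "ry": 0, "rz": 0, "jaw": 0.4}, {"dx": 0, "dy": 0, "dz": 0, "rx": 0, "ry": 0, "rz": 0, "jaw": 0}, {"dx": 0, "dy": 0, "dz": 0, "rx": 0, "ry": 0, "rz": 0, "jaw": 0}, {"dx": 0, "dy": 0, "dz": 0, "rx": 0, "ry": 0, "rz": 0, "jaw": 0}], squeeze=40)

```text
t: 4.2
ee_pos: [0.4625, -0.1863, 0.0381]
tcp_rot: [[-0.706, 0.708, 0.002], [0.708, 0.706, -0.001], [-0.002, 0.001, -1.0]]
ft_force: [-0.1, 1.0, 5.4]
finger_gap: 0.058
grasp_force: 45.8
```

Call:
step_arm(increments=[{"dx": 0, "dy": 0, "dz": -0.02, "rx": 0, "ry": 0, "rz": 0, "jaw": 0}, {"dx": 0, "dy": 0, "dz": -0.045, "rx": 0, "ry": 0, "rz": 0, "jaw": 0}, {"dx": 0, "dy": 0, "dz": -0.045, "rx": 0, "ry": 0, "rz": 0, "jaw": 0}, {"dx": 0, "dy": 0, "dz": -0.045, "rx": 0, "ry": 0, "rz": 0, "jaw": 0}, {"dx": 0, "dy": 0, "dz": -0.045, "rx": 0, "ry": 0, "rz": 0, "jaw": 0}])

```text
t: 4.82
ee_pos: [0.4607, -0.1858, 0.1973]
tcp_rot: [[-0.706, 0.708, -0.002], [0.708, 0.706, 0.0], [0.001, -0.001, -1.0]]
ft_force: [0.3, -0.4, -4.0]
finger_gap: 0.0578
grasp_force: 44.6
```

Call:
step_arm(increments=[{"dx": 0.013, "dy": 0.056, "dz": 0, "rx": 0, "ry": 0, "rz": 0, "jaw": 0}, {"dx": 0.013, "dy": 0.056, "dz": 0, "rx": 0, "ry": 0, "rz": 0, "jaw": 0}, {"dx": 0.013, "dy": 0.056, "dz": 0, "rx": 0, "ry": 0, "rz": 0, "jaw": 0}, {"dx": 0.013, "dy": 0.056, "dz": 0, "rx": 0, "ry": 0, "rz": 0, "jaw": 0}, {"dx": 0.013, "dy": 0.056, "dz": 0, "rx": 0, "ry": 0, "rz": 0, "jaw": 0}])

```text
t: 5.45
ee_pos: [0.5834, 0.0101, 0.1958]
tcp_rot: [[-0.706, 0.708, -0.002], [0.708, 0.706, -0.0], [0.001, -0.002, -1.0]]
ft_force: [0.6, -0.6, -3.8]
finger_gap: 0.0578
grasp_force: 44.7
```

Call:
step_arm(increments=[{"dx": 0, "dy": 0, "dz": 0, "rx": 0, "ry": 0, "rz": 0, "jaw": 0}, {"dx": 0, "dy": 0, "dz": 0, "rx": 0, "ry": 0, "rz": 0, "jaw": 0}, {"dx": 0, "dy": 0, "dz": 0, "rx": 0, "ry": 0, "rz": 0, "jaw": 0}])

```text
t: 5.82
ee_pos: [0.5826, 0.008, 0.1964]
tcp_rot: [[-0.705, 0.709, -0.001], [0.709, 0.705, -0.0], [0.001, -0.001, -1.0]]
ft_force: [-0.4, 0.3, -3.1]
finger_gap: 0.0576
grasp_force: 44.9
```

Run:
```python
from h import *
o=robot.get_obs();W=save("wrist","w2");np.savez("w2.npz",R=W['R'],t=W['t'],K=W['K'],p=o['ee_pos'],r=o['tcp_rot'])
print(o['ee_pos'],proj(W,[.539,.056,.1]),proj(W,[.539,.056,.03]),o['finger_gap'])
```

```text
[0.58257133 0.0079741  0.19638303] [320.77151157 117.17303626] [319.56306282 112.85933   ] 0.05764273770833342
```

View pics/w2.png

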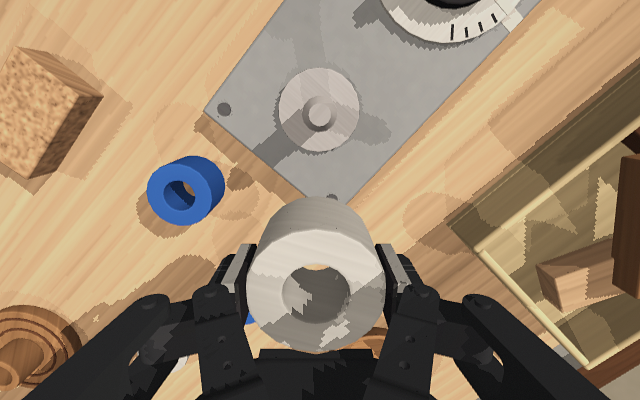

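The wrist view shows the seat disc at about (319,110) with the post tip at about (320,113), seen from almost straight above. The held spacer's top face is near (316,291). I'll fit both.

```bash
python3 - <<'E'
from h import *
d=np.load("w2.npz");c=dict(R=d['R'],t=d['t'],K=d['K'],image=cv2.imread("pics/w2.png"))
g=c['image'].min(axis=2)
print(g[60:165:8,319],g[112,270:370:6])
for k in(125,135,145,155):
    m=((g>k)*255).astype(np.uint8)[60:165,262:375]
    q=max(cv2.findContours(m,0,1)[0],key=cv2.contourArea);e=cv2.fitEllipse(cv2.convexHull(q));p=np.add(e[0],[262,60]);print('seat',k,p.round(1),np.round(e[1],1),plane(c,p,.03).round(4))
cr=cv2.GaussianBlur(g[90:135,295:345],(3,3),0)
ci=cv2.HoughCircles(cv2.resize(cr,None,fx=4,fy=4,interpolation=cv2.INTER_CUBIC),cv2.HOUGH_GRADIENT,1.5,40,param1=80,param2=20,minRadius=30,maxRadius=90)
if ci is not None:
    for x,y,r in ci[0][:4]:
        p=np.array([x,y])/4+[295,90];print('tip',p.round(1),r/4,plane(c,p,.1).round(4), 'rpx15',310/ (.1964+.118-.1)*.0075)
R0=d['r']
for k in(None,150,170):
    p,a,th=topface(c,plane(c,(316,291),.2034),.03,k);X=plane(c,p,.2034);print('spacer',p.round(1),np.round(a,1),X.round(4),'tool',(R0.T@(X-d['p'])).round(4))
E
python3 - <<'E'
import cv2;cv2.imwrite("pics/c2.png",cv2.resize(cv2.imread("pics/w2.png")[50:360,220:420],None,fx=1.9,fy=1.9,interpolation=cv2.INTER_CUBIC))
E
```

```text
[150 179 175 171 173 162 168 170 175 162 173 173 154 153] [156 111 179 175 170 128 106 174 167 172 168 153 158 155 160 139 154]
seat 125 [321.4 106.8] [136.4 162.6] [0.5365 0.0607 0.03  ]
seat 135 [321.4 106.8] [136.4 162.6] [0.5365 0.0607 0.03  ]
seat 145 [311.9  95.4] [111.7 145.7] [0.5239 0.0617 0.03  ]
seat 155 [318.7 108.8] [80.3 83.6] [0.536  0.0579 0.03  ]
tip [319.6 114.9] 10.9875 [0.5374 0.0565 0.1   ] rpx15 10.844216417910447
spacer [316.5 242.6] [213.6 257.3] [0.5666 0.0239 0.2034] tool [ 0.0226 -0.0001 -0.007 ]
spacer [313.6 270.8] [ 98.9 153.1] [0.5747 0.0142 0.2034] tool [ 0.01   -0.0012 -0.007 ]
spacer [309.3 278.4] [ 94.5 136.6] [0.5759 0.0105 0.2034] tool [ 0.0065 -0.003  -0.007 ]
```

Call:
step_arm(increments=[{"dx": 0.0416, "dy": 0.0013, "dz": 0, "rx": 0, "ry": 0, "rz": 0, "jaw": 0}, {"dx": 0.0416, "dy": 0.0013, "dz": 0, "rx": 0, "ry": 0, "rz": 0, "jaw": 0}, {"dx": 0, "dy": 0, "dz": 0.03, "rx": 0, "ry": 0, "rz": 0, "jaw": 0}, {"dx": 0, "dy": 0, "dz": 0.03, "rx": 0, "ry": 0, "rz": 0, "jaw": 0}, {"dx": 0, "dy": 0, "dz": 0, "rx": 0, "ry": 0, "rz": 0, "jaw": 0}])

```text
t: 6.5
ee_pos: [0.5359, 0.0566, 0.1472]
tcp_rot: [[-0.705, 0.709, -0.005], [0.709, 0.705, -0.001], [0.003, -0.004, -1.0]]
ft_force: [-0.9, 0.2, -3.3]
finger_gap: 0.0576
grasp_force: 44.9
```

Call:
step_arm(increments=[{"dx": 0, "dy": 0, "dz": 0, "rx": 0, "ry": 0, "rz": 0, "jaw": 0}, {"dx": 0, "dy": 0, "dz": 0, "rx": 0, "ry": 0, "rz": 0, "jaw": 0}])

```text
t: 6.75
ee_pos: [0.5388, 0.0573, 0.1501]
tcp_rot: [[-0.706, 0.709, 0.003], [0.709, 0.706, 0.0], [-0.002, 0.002, -1.0]]
ft_force: [-0.5, 0.4, -3.6]
finger_gap: 0.0577
grasp_force: 44.9
```

Run:
```python
from h import *
o=robot.get_obs();print(o['ee_pos'],o['ft_force'])
W=save("wrist","w3");S=save("scene","s3");T=save("top","t3")
a=cv2.resize(W['image'][150:370,200:440],None,fx=1.75,fy=1.75,interpolation=3)
u=proj(S,[.537,.057,.1]).astype(int);b=cv2.resize(S['image'][u[1]-35:u[1]+35,u[0]-38:u[0]+38],(418,385),interpolation=3);b=b[:,:370]
cv2.imwrite("pics/c3.png",np.hstack([a,b]))
```

```text
[0.53883573 0.05731355 0.15013551] [-0.5183838   0.43011529 -3.57949586]
```

View pics/c3.png

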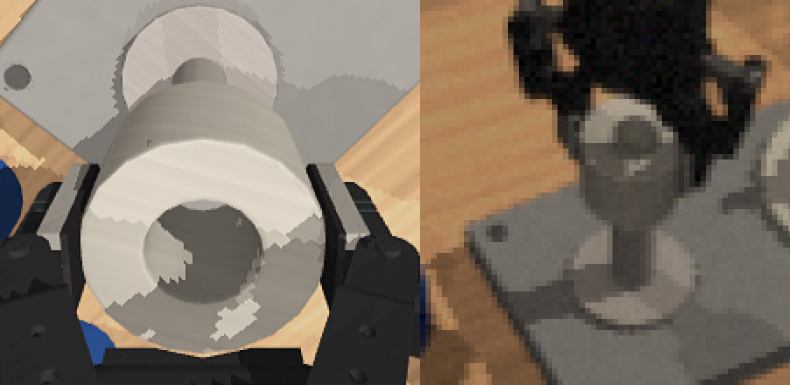

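Run:
```python
from h import *
o=robot.get_obs();W=pose(cams.camera("wrist"),o);R0=np.array(o['tcp_rot']);p0=np.array(o['ee_pos']);print(p0.round(4))
g=cv2.GaussianBlur(W['image'].min(axis=2),(3,3),0)
m=cv2.inRange(g[140:205,255:372],157,255)
q=max(cv2.findContours(m,0,1)[0],key=cv2.contourArea).reshape(-1,2)+[255,140]
tl=lambda X:(R0.T@(X-p0)).round(4)
# rim points of seat: circle fit on plane z=.03, upper rim part only
q=q[(q[:,1]<178)];P=np.array([plane(W,p,.03)[:2] for p in q])
from scipy.optimize import least_squares
f=least_squares(lambda s:np.hypot(*(P-s).T)-.036,[.537,.057],loss='soft_l1',f_scale=.0005);print('seat',f.x,tl(np.r_[f.x,.03]),np.abs(f.fun).mean(),len(q))
for px in((316,294),): print('spacer',tl(plane(W,px,p0[2]+.007)))
# extents of top face bottom edge & top edge
for px in((316,229.5),(316,353)):print(tl(plane(W,px,p0[2]+.007)))
```

```text
[0.5384 0.0575 0.1496]
seat [0.537997   0.05637761] [-0.0004 -0.0012  0.1196] 0.00029155805288746787 84
spacer [-0.0009 -0.0002 -0.007 ]
[ 0.0281 -0.0003 -0.007 ]
[-0.0313 -0.0002 -0.007 ]
```

Call:
step_arm(increments=[{"dx": 0.0008, "dy": -0.001, "dz": 0, "rx": 0, "ry": 0, "rz": 0, "jaw": 0}, {"dx": 0, "dy": 0, "dz": 0.006, "rx": 0, "ry": 0, "rz": 0, "jaw": 0}, {"dx": 0, "dy": 0, "dz": 0.006, "rx": 0, "ry": 0, "rz": 0, "jaw": 0}, {"dx": 0, "dy": 0, "dz": 0.006, "rx": 0, "ry": 0, "rz": 0, "jaw": 0}, {"dx": 0, "dy": 0, "dz": 0.006, "rx": 0, "ry": 0, "rz": 0, "jaw": 0}])

```text
t: 7.58
ee_pos: [0.5367, 0.0575, 0.129]
tcp_rot: [[-0.706, 0.708, -0.0], [0.708, 0.706, -0.0], [0.0, -0.0, -1.0]]
ft_force: [-0.3, 0.2, -3.5]
finger_gap: 0.0579
grasp_force: 45.0
```

Call:
step_arm(increments=[{"dx": 0, "dy": 0, "dz": 0.006, "rx": 0, "ry": 0, "rz": 0, "jaw": 0}, {"dx": 0, "dy": 0, "dz": 0.006, "rx": 0, "ry": 0, "rz": 0, "jaw": 0}, {"dx": 0, "dy": 0, "dz": 0.006, "rx": 0, "ry": 0, "rz": 0, "jaw": 0}])

```text
t: 7.95
ee_pos: [0.5369, 0.0575, 0.1149]
tcp_rot: [[-0.706, 0.708, 0.0], [0.708, 0.706, -0.0], [-0.0, 0.0, -1.0]]
ft_force: [-0.2, -0.2, -3.5]
finger_gap: 0.0574
grasp_force: 45.0
```

Call:
step_arm(increments=[{"dx": 0, "dy": 0, "dz": 0.01, "rx": 0, "ry": 0, "rz": 0, "jaw": 0}, {"dx": 0, "dy": 0, "dz": 0.01, "rx": 0, "ry": 0, "rz": 0, "jaw": 0}, {"dx": 0, "dy": 0, "dz": 0.01, "rx": 0, "ry": 0, "rz": 0, "jaw": 0}, {"dx": 0, "dy": 0, "dz": 0.01, "rx": 0, "ry": 0, "rz": 0, "jaw": 0}, {"dx": 0, "dy": 0, "dz": 0.006, "rx": 0, "ry": 0, "rz": 0, "jaw": 0}])

```text
t: 8.57
ee_pos: [0.5366, 0.0574, 0.0777]
tcp_rot: [[-0.706, 0.708, -0.001], [0.708, 0.706, -0.0], [0.0, -0.001, -1.0]]
ft_force: [0.7, 0.1, -3.9]
finger_gap: 0.0577
grasp_force: 45.0
```

Call:
step_arm(increments=[{"dx": 0, "dy": 0, "dz": 0.003, "rx": 0, "ry": 0, "rz": 0, "jaw": 0}, {"dx": 0, "dy": 0, "dz": 0.003, "rx": 0, "ry": 0, "rz": 0, "jaw": 0}, {"dx": 0, "dy": 0, "dz": 0.001, "rx": 0, "ry": 0, "rz": 0, "jaw": 0}])

```text
t: 8.95
ee_pos: [0.5369, 0.0575, 0.0728]
tcp_rot: [[-0.706, 0.708, 0.0], [0.708, 0.706, 0.0], [-0.0, 0.0, -1.0]]
ft_force: [0.1, 0.3, -2.6]
finger_gap: 0.058
grasp_force: 45.0
```

Call:
step_arm(increments=[{"dx": 0, "dy": 0, "dz": 0.003, "rx": 0, "ry": 0, "rz": 0, "jaw": 0}, {"dx": 0, "dy": 0, "dz": 0.002, "rx": 0, "ry": 0, "rz": 0, "jaw": 0}, {"dx": 0, "dy": 0, "dz": 0.001, "rx": 0, "ry": 0, "rz": 0, "jaw": 0}, {"dx": 0, "dy": 0, "dz": 0, "rx": 0, "ry": 0, "rz": 0, "jaw": 0}])

```text
t: 9.45
ee_pos: [0.5368, 0.0575, 0.0681]
tcp_rot: [[-0.706, 0.708, 0.0], [0.708, 0.706, 0.0], [-0.0, 0.0, -1.0]]
ft_force: [-0.2, 0.2, -0.7]
finger_gap: 0.0577
grasp_force: 45.1
```

Call:
step_arm(increments=[{"dx": 0, "dy": 0, "dz": 0.001, "rx": 0, "ry": 0, "rz": 0, "jaw": 0}, {"dx": 0, "dy": 0, "dz": 0, "rx": 0, "ry": 0, "rz": 0, "jaw": 0}])

```text
t: 9.7
ee_pos: [0.5368, 0.0575, 0.0681]
tcp_rot: [[-0.706, 0.708, 0.0], [0.708, 0.706, 0.0], [-0.0, 0.0, -1.0]]
ft_force: [-3.6, -0.6, 6.1]
finger_gap: 0.0575
grasp_force: 46.0
```

Call:
step_arm(increments=[{"dx": 0, "dy": 0, "dz": 0, "rx": 0, "ry": 0, "rz": 0, "jaw": 0.75}, {"dx": 0, "dy": 0, "dz": 0, "rx": 0, "ry": 0, "rz": 0, "jaw": 1}, {"dx": 0, "dy": 0, "dz": 0, "rx": 0, "ry": 0, "rz": 0, "jaw": 1}, {"dx": 0, "dy": 0, "dz": 0, "rx": 0, "ry": 0, "rz": 0, "jaw": 1}, {"dx": 0, "dy": 0, "dz": -0.005, "rx": 0, "ry": 0, "rz": 0, "jaw": 1}])

```text
t: 10.32
ee_pos: [0.5366, 0.0574, 0.071]
tcp_rot: [[-0.706, 0.708, -0.001], [0.708, 0.706, -0.0], [0.001, -0.001, -1.0]]
ft_force: [0.4, 0.1, 0.7]
finger_gap: 0.0856
grasp_force: 0.0
```

Call:
step_arm(increments=[{"dx": 0, "dy": 0, "dz": -0.02, "rx": 0, "ry": 0, "rz": 0, "jaw": 1}, {"dx": 0, "dy": 0, "dz": -0.04, "rx": 0, "ry": 0, "rz": 0, "jaw": 1}, {"dx": 0, "dy": 0, "dz": -0.06, "rx": 0, "ry": 0, "rz": 0, "jaw": 1}, {"dx": 0, "dy": 0, "dz": -0.06, "rx": 0, "ry": 0, "rz": 0, "jaw": 1}, {"dx": 0, "dy": 0, "dz": 0, "rx": 0, "ry": 0, "rz": 0, "jaw": 1}])

```text
t: 10.95
ee_pos: [0.5399, 0.0578, 0.2214]
tcp_rot: [[-0.706, 0.708, 0.011], [0.708, 0.706, 0.001], [-0.007, 0.009, -1.0]]
ft_force: [-0.4, -0.9, -0.2]
finger_gap: 0.0856
grasp_force: 0.0
```

Run:
```python
from h import *
o=robot.get_obs();W=save("wrist","w4");print(o['ee_pos'],o['finger_gap'])
p,a,th=topface(W,[.537,.0575,.075],.03,None);print('w',p,a,plane(W,p,.075))
R0=np.array(o['tcp_rot']);d=np.array([.487,-.390])-np.array(o['ee_pos'][:2]);print(R0[:2,:2].T@d/.8)
```

```text
[0.53988826 0.05778677 0.22135555] 0.08557691025589263
w [314.16674042 165.85175323] (119.74686431884766, 161.3628692626953) [0.52548422 0.07188776 0.075     ]
[-0.34972336 -0.44199957]
```

View pics/w4.png

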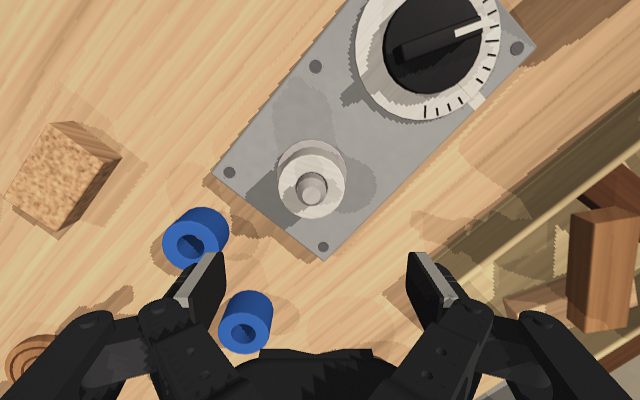

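The spacer is home: its ring sits flat on the seat at (311,180). Also visible are the zero patch at (478,100) and the dial pointer near (470,30). Next is the foot.

Call:
step_arm(increments=[{"dx": -0.035, "dy": -0.044, "dz": 0, "rx": 0, "ry": 0, "rz": 0, "jaw": 1}, {"dx": -0.035, "dy": -0.044, "dz": 0, "rx": 0, "ry": 0, "rz": 0, "jaw": 1}, {"dx": -0.035, "dy": -0.044, "dz": 0, "rx": 0, "ry": 0, "rz": 0, "jaw": 1}, {"dx": -0.035, "dy": -0.044, "dz": 0, "rx": 0, "ry": 0, "rz": 0, "jaw": 1}, {"dx": -0.035, "dy": -0.044, "dz": 0, "rx": 0, "ry": 0, "rz": 0, "jaw": 1}])

```text
t: 11.62
ee_pos: [0.51, -0.1671, 0.2142]
tcp_rot: [[-0.706, 0.708, -0.002], [0.708, 0.706, 0.001], [0.002, -0.001, -1.0]]
ft_force: [0.4, -0.0, 0.8]
finger_gap: 0.0854
grasp_force: 0.0
```

Call:
step_arm(increments=[{"dx": -0.035, "dy": -0.044, "dz": 0, "rx": 0, "ry": 0, "rz": 0, "jaw": 1}, {"dx": -0.035, "dy": -0.044, "dz": 0, "rx": 0, "ry": 0, "rz": 0, "jaw": 1}, {"dx": -0.035, "dy": -0.044, "dz": 0, "rx": 0, "ry": 0, "rz": 0, "jaw": 1}, {"dx": -0.035, "dy": -0.044, "dz": 0, "rx": 0, "ry": 0, "rz": 0, "jaw": 1}, {"dx": -0.035, "dy": -0.044, "dz": 0, "rx": 0, "ry": 0, "rz": 0, "jaw": 1}])

```text
t: 12.25
ee_pos: [0.4843, -0.3902, 0.214]
tcp_rot: [[-0.706, 0.708, -0.002], [0.708, 0.706, 0.002], [0.002, -0.0, -1.0]]
ft_force: [0.5, -0.4, -0.8]
finger_gap: 0.0853
grasp_force: 0.0
```

Call:
step_arm(increments=[{"dx": 0, "dy": 0, "dz": 0, "rx": 0, "ry": 0, "rz": 0, "jaw": 1}, {"dx": 0, "dy": 0, "dz": 0, "rx": 0, "ry": 0, "rz": 0, "jaw": 1}])

```text
t: 12.5
ee_pos: [0.4846, -0.3886, 0.2141]
tcp_rot: [[-0.706, 0.708, -0.002], [0.708, 0.706, 0.002], [0.003, 0.0, -1.0]]
ft_force: [0.2, 0.1, 0.3]
finger_gap: 0.0854
grasp_force: 0.0
```

Run:
```python
from h import *
o=robot.get_obs();W=save("wrist","w5");print(o['ee_pos'],np.array(o['tcp_rot']).round(3).tolist())
np.savez("w5.npz",R=W['R'],t=W['t'],K=W['K'],p=o['ee_pos'],r=o['tcp_rot'])
u=proj(W,[.487,-.39,.048]);print(u)
x,y=(u-100).astype(int);cv2.imwrite("pics/c5.png",cv2.resize(W['image'][y:y+200,x:x+200],None,fx=3,fy=3,interpolation=3));print(x,y)
```

```text
[ 0.48464204 -0.388647    0.21405369] [[-0.706, 0.708, -0.002], [0.708, 0.706, 0.002], [0.003, 0.0, -1.0]]
[316.62442157 186.75354877]
216 86
```

View pics/c5.png

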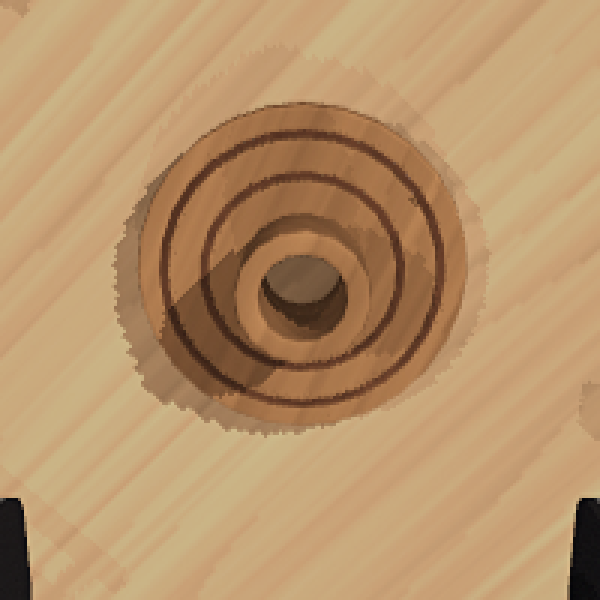

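The crop shows the neck's top ring centred at about (303.5,296.5), full-frame (317.2,184.8). The disc is centred near (303,265), full-frame (317.0,174.3).

Run:
```python
from h import *
d=np.load("w5.npz");c=dict(R=d['R'],t=d['t'],K=d['K'])
for p,z in(((317.2,184.8),.048),((317,174.3),.014)):
    X=plane(c,p,z);print(X.round(4),((d['r'].T@(X-d['p']))/.8).round(4))
```

```text
[ 0.486  -0.3883  0.048 ] [-0.0014  0.0015  0.2076]
[ 0.4844 -0.3867  0.014 ] [0.0012 0.0015 0.2501]
```

Call:
step_arm(increments=[{"dx": -0.001, "dy": 0.0015, "dz": 0.05, "rx": 0, "ry": 0, "rz": 0, "jaw": 1}, {"dx": 0, "dy": 0, "dz": 0.06, "rx": 0, "ry": 0, "rz": 0, "jaw": 1}, {"dx": 0, "dy": 0, "dz": 0.055, "rx": 0, "ry": 0, "rz": 0, "jaw": 1}, {"dx": 0, "dy": 0, "dz": 0.03, "rx": 0, "ry": 0, "rz": 0, "jaw": 1}, {"dx": 0, "dy": 0, "dz": 0.016, "rx": 0, "ry": 0, "rz": 0, "jaw": 1}], squeeze=25)

```text
t: 13.18
ee_pos: [0.4863, -0.3869, 0.0448]
tcp_rot: [[-0.708, 0.707, -0.002], [0.707, 0.708, 0.002], [0.003, -0.0, -1.0]]
ft_force: [-0.0, 0.4, 0.5]
finger_gap: 0.0855
grasp_force: 0.0
```

Call:
step_arm(increments=[{"dx": 0, "dy": 0, "dz": 0, "rx": 0, "ry": 0, "rz": 0, "jaw": 0.8}, {"dx": 0, "dy": 0, "dz": 0, "rx": 0, "ry": 0, "rz": 0, "jaw": 0.6}, {"dx": 0, "dy": 0, "dz": 0, "rx": 0, "ry": 0, "rz": 0, "jaw": 0.55}, {"dx": 0, "dy": 0, "dz": 0, "rx": 0, "ry": 0, "rz": 0, "jaw": 0.3}, {"dx": 0, "dy": 0, "dz": 0, "rx": 0, "ry": 0, "rz": 0, "jaw": 0}])

```text
t: 13.8
ee_pos: [0.4875, -0.3897, 0.0481]
tcp_rot: [[-0.706, 0.708, 0.002], [0.708, 0.706, -0.002], [-0.003, 0.0, -1.0]]
ft_force: [-0.3, 0.4, 6.2]
finger_gap: 0.0432
grasp_force: 25.7
```

Call:
step_arm(increments=[{"dx": 0, "dy": 0, "dz": 0, "rx": 0, "ry": 0, "rz": 0, "jaw": 0}, {"dx": 0, "dy": 0, "dz": 0, "rx": 0, "ry": 0, "rz": 0, "jaw": 0}])

```text
t: 14.05
ee_pos: [0.4875, -0.3897, 0.0481]
tcp_rot: [[-0.706, 0.708, 0.002], [0.708, 0.706, -0.002], [-0.003, 0.0, -1.0]]
ft_force: [-1.1, 0.4, 5.8]
finger_gap: 0.0429
grasp_force: 25.7
```

Call:
step_arm(increments=[{"dx": 0, "dy": 0, "dz": -0.015, "rx": 0, "ry": 0, "rz": 0, "jaw": 0}, {"dx": 0, "dy": 0, "dz": -0.05, "rx": 0, "ry": 0, "rz": 0, "jaw": 0}, {"dx": 0, "dy": 0, "dz": -0.06, "rx": 0, "ry": 0, "rz": 0, "jaw": 0}, {"dx": 0, "dy": 0, "dz": -0.06, "rx": 0, "ry": 0, "rz": 0, "jaw": 0}, {"dx": 0, "dy": 0, "dz": -0.04, "rx": 0, "ry": 0, "rz": 0, "jaw": 0}])

```text
t: 14.68
ee_pos: [0.487, -0.3895, 0.2297]
tcp_rot: [[-0.706, 0.708, 0.003], [0.708, 0.706, -0.002], [-0.003, 0.0, -1.0]]
ft_force: [-0.2, 0.1, -0.4]
finger_gap: 0.0432
grasp_force: 25.8
```

Call:
step_arm(increments=[{"dx": 0.035, "dy": 0.044, "dz": 0, "rx": 0, "ry": 0, "rz": 0, "jaw": 0}, {"dx": 0.035, "dy": 0.044, "dz": 0, "rx": 0, "ry": 0, "rz": 0, "jaw": 0}, {"dx": 0.035, "dy": 0.044, "dz": 0, "rx": 0, "ry": 0, "rz": 0, "jaw": 0}, {"dx": 0.035, "dy": 0.044, "dz": 0, "rx": 0, "ry": 0, "rz": 0, "jaw": 0}, {"dx": 0.035, "dy": 0.044, "dz": 0, "rx": 0, "ry": 0, "rz": 0, "jaw": 0}])

```text
t: 15.3
ee_pos: [0.5122, -0.1643, 0.2268]
tcp_rot: [[-0.706, 0.708, 0.0], [0.708, 0.706, 0.0], [-0.0, 0.0, -1.0]]
ft_force: [0.6, 0.3, -1.8]
finger_gap: 0.0434
grasp_force: 25.8
```

Call:
step_arm(increments=[{"dx": 0.03, "dy": 0.044, "dz": 0, "rx": 0, "ry": 0, "rz": 0, "jaw": 0}, {"dx": 0.015, "dy": 0.044, "dz": 0, "rx": 0, "ry": 0, "rz": 0, "jaw": 0}, {"dx": 0, "dy": 0.044, "dz": 0, "rx": 0, "ry": 0, "rz": 0, "jaw": 0}, {"dx": 0, "dy": 0.044, "dz": 0, "rx": 0, "ry": 0, "rz": 0, "jaw": 0}, {"dx": 0, "dy": 0.044, "dz": 0, "rx": 0, "ry": 0, "rz": 0, "jaw": 0}])

```text
t: 15.92
ee_pos: [0.6121, -0.015, 0.2267]
tcp_rot: [[-0.706, 0.708, -0.0], [0.708, 0.706, -0.0], [0.0, -0.0, -1.0]]
ft_force: [0.9, -0.4, -0.5]
finger_gap: 0.0431
grasp_force: 25.8
```

Call:
step_arm(increments=[{"dx": 0, "dy": 0, "dz": 0, "rx": 0, "ry": 0, "rz": 0, "jaw": 0}, {"dx": 0, "dy": 0, "dz": 0, "rx": 0, "ry": 0, "rz": 0, "jaw": 0}, {"dx": 0, "dy": 0, "dz": 0, "rx": 0, "ry": 0, "rz": 0, "jaw": 0}])

```text
t: 16.3
ee_pos: [0.611, -0.0167, 0.2266]
tcp_rot: [[-0.705, 0.709, -0.0], [0.709, 0.705, -0.0], [0.0, -0.0, -1.0]]
ft_force: [0.5, 0.3, -0.8]
finger_gap: 0.0432
grasp_force: 25.9
```

Run:
```python
from h import *
o=robot.get_obs();W=save("wrist","w6");print(o['ee_pos'],np.array(o['tcp_rot']).round(4).tolist())
np.savez("w6.npz",R=W['R'],t=W['t'],K=W['K'],p=o['ee_pos'],r=o['tcp_rot'])
```

```text
[ 0.6110261  -0.01669947  0.22658343] [[-0.7053, 0.7089, -0.0004], [0.709, 0.7053, -0.0002], [0.0002, -0.0004, -1.0]]
```

View pics/w6.png

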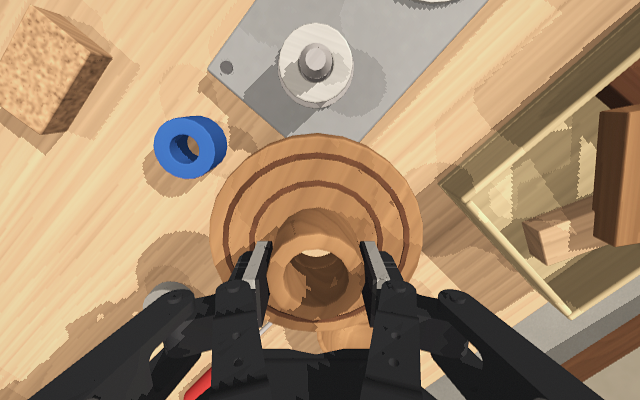

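The wrist view shows the foot held level, with its neck rim centred near (316.7,279). The post tip is at about (316,61) and the seated spacer's top ring at about (316,65).

Run:
```python
from h import *
d=np.load("w6.npz");c=dict(R=d['R'],t=d['t'],K=d['K'],image=cv2.imread("pics/w6.png"))
tl=lambda X:((d['r'].T@(X-d['p']))*1e3).round(1)
z=d['p'][2]
for n,p,h in(('neck',(316.7,279),z),('neck lo',(316.7,325),z),('neck up',(316.7,233),z),('disc up edge',(315.5,133.5),z-.034),('L',(209.5,240),z-.034),('R',(422,240),z-.034),('tip',(316,61),.1),('spacer',(316,65),.075)):
    X=plane(c,p,h);print(n,X.round(4),tl(X))
g=cv2.GaussianBlur(c['image'].min(axis=2),(3,3),0)[15:118,265:368]
from scipy.optimize import least_squares
for k in(150,160,170):
    m=cv2.inRange(g,k,255);q=max(cv2.findContours(m,0,1)[0],key=cv2.contourArea);e=cv2.fitEllipse(cv2.convexHull(q));p=np.add(e[0],[265,15]);print(k,p.round(1),np.round(e[1],1),plane(c,p,.075).round(4))
```

```text
neck [ 0.6098 -0.0154  0.2266] [1.8 0.1 0. ]
neck lo [ 0.6268 -0.0323  0.2266] [-22.2   0.1  -0. ]
neck up [ 0.5945 -0.      0.2266] [23.5  0.   0. ]
disc up edge [0.5681 0.0258 0.1926] [60.4 -0.5 34. ]
L [ 0.5675 -0.0541  0.1926] [  4.2 -57.2  34. ]
R [0.6482 0.0262 0.1926] [ 4.3 56.6 34. ]
tip [0.5385 0.056  0.1   ] [ 1.026e+02 -1.000e-01  1.266e+02]
spacer [0.5387 0.0558 0.075 ] [ 1.024e+02 -1.000e-01  1.516e+02]
150 [325.1  56.4] [117.7 148.2] [0.5394 0.0655 0.075 ]
160 [315.2  37.4] [108.6 132.3] [0.5242 0.0696 0.075 ]
170 [325.   56.6] [ 81.5 104. ] [0.5394 0.0653 0.075 ]
```

Call:
step_arm(increments=[{"dx": 0.0422, "dy": 0, "dz": 0, "rx": 0, "ry": 0, "rz": 0, "jaw": 0}, {"dx": 0.0422, "dy": 0, "dz": 0, "rx": 0, "ry": 0, "rz": 0, "jaw": 0}, {"dx": 0.0421, "dy": 0, "dz": 0.02, "rx": 0, "ry": 0, "rz": 0, "jaw": 0}, {"dx": 0, "dy": 0, "dz": 0.035, "rx": 0, "ry": 0, "rz": 0, "jaw": 0}, {"dx": 0, "dy": 0, "dz": 0.03, "rx": 0, "ry": 0, "rz": 0, "jaw": 0}])

```text
t: 16.98
ee_pos: [0.5396, 0.0555, 0.1583]
tcp_rot: [[-0.706, 0.708, 0.001], [0.708, 0.706, -0.0], [-0.001, 0.001, -1.0]]
ft_force: [-0.3, 0.0, -1.5]
finger_gap: 0.0433
grasp_force: 25.9
```

Call:
step_arm(increments=[{"dx": 0, "dy": 0, "dz": 0, "rx": 0, "ry": 0, "rz": 0, "jaw": 0}, {"dx": 0, "dy": 0, "dz": 0, "rx": 0, "ry": 0, "rz": 0, "jaw": 0}, {"dx": 0, "dy": 0, "dz": 0, "rx": 0, "ry": 0, "rz": 0, "jaw": 0}])

```text
t: 17.35
ee_pos: [0.5412, 0.0556, 0.1598]
tcp_rot: [[-0.706, 0.709, 0.003], [0.709, 0.706, 0.0], [-0.002, 0.002, -1.0]]
ft_force: [-0.6, 0.3, -1.1]
finger_gap: 0.0426
grasp_force: 25.9
```

Call:
step_arm(increments=[{"dx": 0, "dy": 0, "dz": 0.006, "rx": 0, "ry": 0, "rz": 0, "jaw": 0}, {"dx": 0, "dy": 0, "dz": 0.006, "rx": 0, "ry": 0, "rz": 0, "jaw": 0}, {"dx": 0, "dy": 0, "dz": 0.006, "rx": 0, "ry": 0, "rz": 0, "jaw": 0}, {"dx": 0, "dy": 0, "dz": 0.004, "rx": 0, "ry": 0, "rz": 0, "jaw": 0}])

```text
t: 17.85
ee_pos: [0.54, 0.0558, 0.1402]
tcp_rot: [[-0.706, 0.708, -0.001], [0.708, 0.706, -0.0], [0.0, -0.001, -1.0]]
ft_force: [-0.4, -0.7, -0.4]
finger_gap: 0.0429
grasp_force: 25.9
```

Call:
step_arm(increments=[{"dx": 0, "dy": 0, "dz": 0.004, "rx": 0, "ry": 0, "rz": 0, "jaw": 0}, {"dx": 0, "dy": 0, "dz": 0.004, "rx": 0, "ry": 0, "rz": 0, "jaw": 0}])

```text
t: 18.1
ee_pos: [0.5402, 0.0558, 0.1341]
tcp_rot: [[-0.706, 0.708, -0.0], [0.708, 0.706, 0.0], [0.0, -0.0, -1.0]]
ft_force: [0.4, 0.3, -1.8]
finger_gap: 0.0436
grasp_force: 25.9
```

Call:
step_arm(increments=[{"dx": 0, "dy": 0, "dz": 0.004, "rx": 0, "ry": 0, "rz": 0, "jaw": 0}, {"dx": 0, "dy": 0, "dz": 0.003, "rx": 0, "ry": 0, "rz": 0, "jaw": 0}, {"dx": 0, "dy": 0, "dz": 0.002, "rx": 0, "ry": 0, "rz": 0, "jaw": 0}, {"dx": 0, "dy": 0, "dz": 0.002, "rx": 0, "ry": 0, "rz": 0, "jaw": 0}, {"dx": 0, "dy": 0, "dz": 0, "rx": 0, "ry": 0, "rz": 0, "jaw": 0}])

```text
t: 18.73
ee_pos: [0.5402, 0.0558, 0.1255]
tcp_rot: [[-0.706, 0.708, -0.0], [0.708, 0.706, -0.0], [0.0, -0.0, -1.0]]
ft_force: [-0.3, -0.6, -0.8]
finger_gap: 0.0431
grasp_force: 25.9
```

Call:
step_arm(increments=[{"dx": 0, "dy": 0, "dz": 0.001, "rx": 0, "ry": 0, "rz": 0, "jaw": 0}, {"dx": 0, "dy": 0, "dz": 0.001, "rx": 0, "ry": 0, "rz": 0, "jaw": 0}, {"dx": 0, "dy": 0, "dz": 0, "rx": 0, "ry": 0, "rz": 0, "jaw": 0}])

```text
t: 19.1
ee_pos: [0.5402, 0.0557, 0.1239]
tcp_rot: [[-0.706, 0.708, -0.0], [0.708, 0.706, -0.0], [0.0, -0.0, -1.0]]
ft_force: [-0.3, -0.1, -1.7]
finger_gap: 0.0432
grasp_force: 25.9
```

Call:
step_arm(increments=[{"dx": 0, "dy": 0, "dz": 0.001, "rx": 0, "ry": 0, "rz": 0, "jaw": 0}, {"dx": 0, "dy": 0, "dz": 0, "rx": 0, "ry": 0, "rz": 0, "jaw": 0}])

```text
t: 19.35
ee_pos: [0.5402, 0.0558, 0.1231]
tcp_rot: [[-0.706, 0.708, -0.0], [0.708, 0.706, 0.0], [0.0, -0.0, -1.0]]
ft_force: [-0.6, 0.2, -0.2]
finger_gap: 0.0429
grasp_force: 26.0
```

Call:
step_arm(increments=[{"dx": 0, "dy": 0, "dz": 0.001, "rx": 0, "ry": 0, "rz": 0, "jaw": 0}, {"dx": 0, "dy": 0, "dz": 0, "rx": 0, "ry": 0, "rz": 0, "jaw": 0}])

```text
t: 19.6
ee_pos: [0.5402, 0.0559, 0.1231]
tcp_rot: [[-0.706, 0.708, 0.0], [0.708, 0.706, 0.0], [-0.0, 0.0, -1.0]]
ft_force: [-2.3, 0.2, 5.8]
finger_gap: 0.0432
grasp_force: 26.3
```

Call:
step_arm(increments=[{"dx": 0, "dy": 0, "dz": 0, "rx": 0, "ry": 0, "rz": 0, "jaw": 0.6}, {"dx": 0, "dy": 0, "dz": 0, "rx": 0, "ry": 0, "rz": 0, "jaw": 0.8}, {"dx": 0, "dy": 0, "dz": 0, "rx": 0, "ry": 0, "rz": 0, "jaw": 1}, {"dx": 0, "dy": 0, "dz": 0, "rx": 0, "ry": 0, "rz": 0, "jaw": 1}, {"dx": 0, "dy": 0, "dz": -0.01, "rx": 0, "ry": 0, "rz": 0, "jaw": 1}])

```text
t: 20.23
ee_pos: [0.5397, 0.0557, 0.13]
tcp_rot: [[-0.706, 0.708, -0.002], [0.708, 0.706, -0.0], [0.001, -0.001, -1.0]]
ft_force: [0.7, 1.1, 0.5]
finger_gap: 0.0851
grasp_force: 0.0
```

Call:
step_arm(increments=[{"dx": 0, "dy": 0, "dz": -0.03, "rx": 0, "ry": 0, "rz": 0, "jaw": 1}, {"dx": 0, "dy": 0, "dz": -0.06, "rx": 0, "ry": 0, "rz": 0, "jaw": 1}, {"dx": 0, "dy": 0, "dz": -0.05, "rx": 0, "ry": 0, "rz": 0, "jaw": 1}, {"dx": 0, "dy": 0, "dz": 0, "rx": 0, "ry": 0, "rz": 0, "jaw": 1}])

```text
t: 20.72
ee_pos: [0.5426, 0.056, 0.2471]
tcp_rot: [[-0.706, 0.708, 0.009], [0.708, 0.706, 0.001], [-0.006, 0.007, -1.0]]
ft_force: [0.9, 0.3, 1.7]
finger_gap: 0.0856
grasp_force: 0.0
```

Run:
```python
from h import *
o=robot.get_obs();W=save("wrist","w7");T=save("top","t7")
print(o['ee_pos'],np.array(o['q']).round(1))
g=W['image']
m=(g.max(axis=2)<75)
print(blobs(m,(330,0,560,140),300))
C=plane(T,(262.6,220),.045);print('dial rough',C, proj(W,C), 'patch',plane(T,(259.6,199.6),.024))
R0=np.array(o['tcp_rot']);print(R0[:2,:2].T@(C[:2]-np.array(o['ee_pos'])[:2])/.8)
```

```text
[0.54258455 0.05601588 0.24708605] [ 5.9 18.8  5.7 76.4 -0.  51. ]
[([420.5, 43.9], [47, 0, 90, 91, 6465])]
dial rough [0.52498053 0.2145616  0.045     ] [420.81762478  43.62005001] patch [0.59880907 0.21994131 0.024     ]
[0.15588178 0.12434329]
```

Call:
step_arm(increments=[{"dx": 0.039, "dy": 0.031, "dz": 0, "rx": 0, "ry": 0, "rz": 0, "jaw": 1}, {"dx": 0.039, "dy": 0.031, "dz": 0, "rx": 0, "ry": 0, "rz": 0, "jaw": 1}, {"dx": 0.039, "dy": 0.031, "dz": 0, "rx": 0, "ry": 0, "rz": 0, "jaw": 1}, {"dx": 0.039, "dy": 0.031, "dz": 0, "rx": 0, "ry": 0, "rz": 0, "jaw": 1}])

```text
t: 21.32
ee_pos: [0.5213, 0.215, 0.2405]
tcp_rot: [[-0.706, 0.708, -0.003], [0.708, 0.706, -0.001], [0.001, -0.003, -1.0]]
ft_force: [0.1, -0.7, -0.6]
finger_gap: 0.0854
grasp_force: 0.0
```

Call:
step_arm(increments=[{"dx": 0, "dy": 0, "dz": 0, "rx": 0, "ry": 0, "rz": 0, "jaw": 1}, {"dx": 0, "dy": 0, "dz": 0, "rx": 0, "ry": 0, "rz": 0, "jaw": 1}, {"dx": 0, "dy": 0, "dz": 0, "rx": 0, "ry": 0, "rz": 0, "jaw": 1}])

```text
t: 21.7
ee_pos: [0.5223, 0.2131, 0.2418]
tcp_rot: [[-0.705, 0.709, -0.001], [0.709, 0.705, -0.001], [0.0, -0.001, -1.0]]
ft_force: [-0.4, 0.2, 0.5]
finger_gap: 0.0857
grasp_force: 0.0
```

Run:
```python
from h import *
o=robot.get_obs();W=save("wrist","w8");print(o['ee_pos'],np.array(o['tcp_rot']).round(3).tolist())
np.savez("w8.npz",R=W['R'],t=W['t'],K=W['K'],p=o['ee_pos'],r=o['tcp_rot'])
u=proj(W,[.525,.2146,.045]).astype(int);print(u)
x,y=max(u[0]-130,0),max(u[1]-120,0);print(x,y);c=W['image'][y:y+240,x:x+280];cv2.imwrite("pics/c8.png",cv2.resize(c,None,fx=2.5,fy=2.5,interpolation=3)[:600])
```

```text
[0.52228552 0.21305929 0.24181261] [[-0.705, 0.709, -0.001], [0.709, 0.705, -0.001], [0.0, -0.001, -1.0]]
[318 176]
188 56
```

View pics/c8.png

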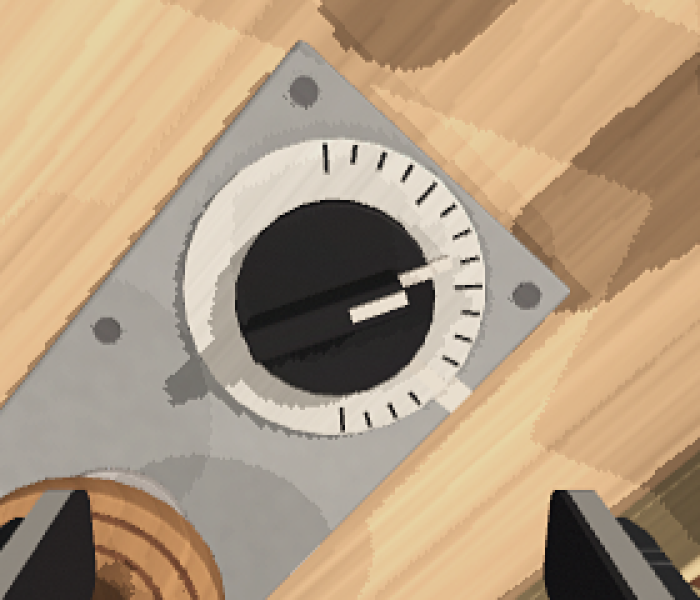

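The crop shows the plate centred at (333.5,287) and the black dial at (335,297.5). The pointer runs (400,280) to (450,262), the bar's white line (352,316) to (407,297), and the zero patch is at about (455,391). I've now used all 10 views, so the rest is numeric.

Run:
```python
from h import *
d=np.load("w8.npz");c=dict(R=d['R'],t=d['t'],K=d['K'],image=cv2.imread("pics/w8.png"))
P=lambda x,y,z:plane(c,(188+x/2.5,56+y/2.5),z)
a=lambda v:np.degrees(np.arctan2(v[1],v[0])).round(2)
# automated: white blobs near pointer / line / patch; plate & disc ellipse
g=c['image'];mn=g.min(axis=2);mx=g.max(axis=2)
blk=max(cv2.findContours(((mx<75)*255).astype(np.uint8)[120:230,265:380],0,1)[0],key=cv2.contourArea)
e=cv2.fitEllipse(cv2.convexHull(blk));D=plane(c,np.add(e[0],[265,120]),.045)
A=P(333.5,287,.03);print('plate',A.round(4),'disc',D.round(4),P(335,297.5,.045).round(4))
C=(A+D)/2
p1,p2=P(400,280,.042),P(450,262,.042);l1,l2=P(352,316,.073),P(407,297,.073)
z=P(455,391,.027)
print('ptr tip',p2.round(4),np.linalg.norm((p2-C)[:2]),a(p2-C),a(p2-p1),'line',l1.round(4),l2.round(4),a(l2-l1),a(l2-C),'zero',z.round(4),np.linalg.norm((z-C)[:2]),a(z-C))
# stand edges: long lower-right edge (575,292)->(270,597)
print('stand corner',P(570,291,.024),'axis',a(P(303,41,.024)-P(570,291,.024)),a(P(205,0,.024)-P(205,0,.024)),'edge y', a(P(570,291,.024)-P(272,597,.024)),'edge y left', a(P(303,41,.024)-P(2,403,.024)))
print('post->dial',a(C[:2]-[.538,.0563]),np.linalg.norm(C[:2]-[.538,.0563]))
```

```text
plate [0.5248 0.2186 0.03  ] disc [0.525  0.2178 0.045 ] [0.5259 0.2181 0.045 ]
ptr tip [0.5494 0.2619 0.042 ] 0.05002742636119494 60.67 65.23 line [0.5305 0.2219 0.073 ] [0.5399 0.2418 0.073 ] 64.61 57.58 zero [0.599  0.2232 0.027 ] 0.07422915662173842 3.8
stand corner [0.6012377  0.29026833 0.024     ] axis -176.38 0.0 edge y 94.34 edge y left 92.92
post->dial 94.61 0.1624632986814431
```

Call:
step_arm(increments=[{"dx": 0, "dy": 0, "dz": 0, "rx": 0, "ry": 0, "rz": -0.11, "jaw": 1}, {"dx": 0, "dy": 0, "dz": 0, "rx": 0, "ry": 0, "rz": -0.11, "jaw": 1}, {"dx": 0, "dy": 0, "dz": 0, "rx": 0, "ry": 0, "rz": -0.11, "jaw": 1}, {"dx": 0, "dy": 0, "dz": 0, "rx": 0, "ry": 0, "rz": -0.11, "jaw": 1}, {"dx": 0, "dy": 0, "dz": 0, "rx": 0, "ry": 0, "rz": -0.11, "jaw": 1}])

```text
t: 22.38
ee_pos: [0.5226, 0.2131, 0.2424]
tcp_rot: [[-0.997, -0.081, -0.0], [-0.081, 0.997, -0.0], [0.0, -0.0, -1.0]]
ft_force: [-0.2, -0.2, 0.2]
finger_gap: 0.0852
grasp_force: 0.0
```

Call:
step_arm(increments=[{"dx": 0, "dy": 0, "dz": 0, "rx": 0, "ry": 0, "rz": -0.11, "jaw": 1}, {"dx": 0, "dy": 0, "dz": 0, "rx": 0, "ry": 0, "rz": -0.11, "jaw": 1}, {"dx": 0, "dy": 0, "dz": 0, "rx": 0, "ry": 0, "rz": -0.11, "jaw": 1}, {"dx": 0, "dy": 0, "dz": 0, "rx": 0, "ry": 0, "rz": -0.11, "jaw": 1}, {"dx": 0, "dy": 0, "dz": 0, "rx": 0, "ry": 0, "rz": -0.11, "jaw": 1}])

```text
t: 23.0
ee_pos: [0.5226, 0.2131, 0.2424]
tcp_rot: [[-0.586, -0.81, 0.0], [-0.81, 0.586, -0.0], [0.0, -0.0, -1.0]]
ft_force: [-0.8, -0.1, -0.7]
finger_gap: 0.0855
grasp_force: 0.0
```

Call:
step_arm(increments=[{"dx": 0, "dy": 0, "dz": 0, "rx": 0, "ry": 0, "rz": -0.11, "jaw": 1}, {"dx": 0, "dy": 0, "dz": 0, "rx": 0, "ry": 0, "rz": 0, "jaw": 1}, {"dx": 0, "dy": 0, "dz": 0, "rx": 0, "ry": 0, "rz": 0, "jaw": 1}, {"dx": 0, "dy": 0, "dz": 0, "rx": 0, "ry": 0, "rz": 0, "jaw": 1}])

```text
t: 23.5
ee_pos: [0.5224, 0.2139, 0.2424]
tcp_rot: [[-0.443, -0.897, 0.0], [-0.897, 0.443, -0.0], [0.0, -0.0, -1.0]]
ft_force: [0.6, 0.1, -0.3]
finger_gap: 0.0855
grasp_force: 0.0
```

```bash
cat >> h.py <<'E'
def dial(c,C):
    "black disc centre, white pointer/line blobs, zero patch, as world points"
    g=c['image'];mn=g.min(axis=2);mx=g.max(axis=2);u=proj(c,[*C,.045]);r=int(np.linalg.norm(u-proj(c,[C[0]+.06,C[1],.045])))
    x0,y0=(u-r).astype(int);x0=max(x0,0);y0=max(y0,0);s=np.s_[y0:y0+2*r,x0:x0+2*r]
    blk=((mx<80)*255).astype(np.uint8)[s];q=max(cv2.findContours(blk,0,1)[0],key=cv2.contourArea)
    h=cv2.convexHull(q);e=cv2.fitEllipse(h);D=plane(c,np.add(e[0],[x0,y0]),.045);print('disc',D.round(4),np.round(e[1],1))
    m=np.zeros_like(blk);cv2.fillConvexPoly(m,h,255);m=cv2.erode(m,np.ones((3,3)))
    wh=((mn[s]>120)&(m>0)).astype(np.uint8);n,l,st,ce=cv2.connectedComponentsWithStats(wh)
    for i in range(1,n):
        if st[i,4]<8: continue
        pts=np.argwhere(l==i)[:,::-1]+[x0,y0]
        for z in(.042,.073):
            P=np.array([plane(c,p,z)[:2] for p in pts]);v=np.linalg.svd(P-P.mean(0))[2][0];v*=np.sign(v@(P.mean(0)-D[:2])) or 1
            f=P.mean(0)-D[:2];print(' blob',st[i,4],'z',z,P.mean(0).round(4),'axis',np.degrees(np.arctan2(v[1],v[0])).round(1),'radial',np.degrees(np.arctan2(f[1],f[0])).round(1),'r',np.hypot(*f).round(4))
    return D
E
python3 - <<'E'
from h import *
o=robot.get_obs();W=save("wrist","w9");print(o['ee_pos'],np.array(o['tcp_rot']).round(3).tolist(),o['q'][5])
D=dial(W,[.526,.2165])
c=dict(np.load("w8.npz"));c['image']=cv2.imread("pics/w8.png");print('w8');dial(c,[.526,.2165])
E
```

```text
[0.52244389 0.21394443 0.24239319] [[-0.443, -0.897, 0.0], [-0.897, 0.443, -0.0], [0.0, -0.0, -1.0]] -41.44508890938821
disc [0.5257 0.2138 0.045 ] [77.1 79. ]
 blob 132 z 0.042 [0.5395 0.2413] axis 63.6 radial 63.4 r 0.0308
 blob 132 z 0.073 [0.5345 0.232 ] axis 63.6 radial 64.2 r 0.0202
w8
disc [0.5251 0.2178 0.045 ] [77.8 79.6]
 blob 57 z 0.042 [0.5428 0.2472] axis 60.8 radial 59.0 r 0.0343
 blob 57 z 0.073 [0.5355 0.2491] axis 60.8 radial 71.6 r 0.033
 blob 141 z 0.042 [0.5417 0.2278] axis 64.7 radial 31.1 r 0.0193
 blob 141 z 0.073 [0.5345 0.2316] axis 64.7 radial 55.7 r 0.0167
```

Call:
step_arm(increments=[{"dx": -0.0038, "dy": -0.0038, "dz": 0.03, "rx": 0, "ry": 0, "rz": 0, "jaw": 0.7}, {"dx": 0, "dy": 0, "dz": 0.06, "rx": 0, "ry": 0, "rz": 0, "jaw": 0.6}, {"dx": 0, "dy": 0, "dz": 0.06, "rx": 0, "ry": 0, "rz": 0, "jaw": 0.6}, {"dx": 0, "dy": 0, "dz": 0.04, "rx": 0, "ry": 0, "rz": 0, "jaw": 0.6}, {"dx": 0, "dy": 0, "dz": 0.016, "rx": 0, "ry": 0, "rz": 0, "jaw": 0.6}], squeeze=25)

```text
t: 24.18
ee_pos: [0.525, 0.215, 0.0753]
tcp_rot: [[-0.442, -0.897, -0.004], [-0.897, 0.442, -0.002], [0.003, 0.003, -1.0]]
ft_force: [-0.0, -0.0, 0.8]
finger_gap: 0.0509
grasp_force: 0.0
```

Call:
step_arm(increments=[{"dx": 0, "dy": 0, "dz": 0, "rx": 0, "ry": 0, "rz": 0, "jaw": 0.4}, {"dx": 0, "dy": 0, "dz": 0, "rx": 0, "ry": 0, "rz": 0, "jaw": 0.3}, {"dx": 0, "dy": 0, "dz": 0, "rx": 0, "ry": 0, "rz": 0, "jaw": 0.2}, {"dx": 0, "dy": 0, "dz": 0, "rx": 0, "ry": 0, "rz": 0, "jaw": 0.1}, {"dx": 0, "dy": 0, "dz": 0, "rx": 0, "ry": 0, "rz": 0, "jaw": 0}])

```text
t: 24.8
ee_pos: [0.527, 0.2163, 0.0793]
tcp_rot: [[-0.441, -0.898, 0.002], [-0.898, 0.441, 0.002], [-0.002, -0.001, -1.0]]
ft_force: [-1.8, 1.2, 5.7]
finger_gap: 0.0135
grasp_force: 26.7
```

Call:
step_arm(increments=[{"dx": 0, "dy": 0, "dz": 0, "rx": 0, "ry": 0, "rz": 0, "jaw": 0}, {"dx": 0, "dy": 0, "dz": 0, "rx": 0, "ry": 0, "rz": 0, "jaw": 0}])

```text
t: 25.05
ee_pos: [0.527, 0.2163, 0.0792]
tcp_rot: [[-0.441, -0.898, 0.002], [-0.898, 0.441, 0.002], [-0.002, -0.001, -1.0]]
ft_force: [-2.3, 0.7, 6.6]
finger_gap: 0.0133
grasp_force: 26.7
```

Call:
step_arm(increments=[{"dx": 0, "dy": 0, "dz": 0, "rx": 0, "ry": 0, "rz": 0.05, "jaw": 0}, {"dx": 0, "dy": 0, "dz": 0, "rx": 0, "ry": 0, "rz": 0.08, "jaw": 0}, {"dx": 0, "dy": 0, "dz": 0, "rx": 0, "ry": 0, "rz": 0.08, "jaw": 0}, {"dx": 0, "dy": 0, "dz": 0, "rx": 0, "ry": 0, "rz": 0.08, "jaw": 0}])

```text
t: 25.55
ee_pos: [0.5269, 0.2164, 0.0793]
tcp_rot: [[-0.793, -0.609, 0.002], [-0.609, 0.793, 0.002], [-0.003, 0.0, -1.0]]
ft_force: [-2.8, 1.4, 5.9]
finger_gap: 0.0134
grasp_force: 26.7
```

Call:
step_arm(increments=[{"dx": 0, "dy": 0, "dz": 0, "rx": 0, "ry": 0, "rz": 0.08, "jaw": 0}, {"dx": 0, "dy": 0, "dz": 0, "rx": 0, "ry": 0, "rz": 0.08, "jaw": 0}, {"dx": 0, "dy": 0, "dz": 0, "rx": 0, "ry": 0, "rz": 0.08, "jaw": 0}, {"dx": 0, "dy": 0, "dz": 0, "rx": 0, "ry": 0, "rz": 0.08, "jaw": 0}, {"dx": 0, "dy": 0, "dz": 0, "rx": 0, "ry": 0, "rz": 0.05, "jaw": 0}])

```text
t: 26.18
ee_pos: [0.5268, 0.2165, 0.0792]
tcp_rot: [[-0.997, -0.075, 0.002], [-0.075, 0.997, 0.002], [-0.002, 0.002, -1.0]]
ft_force: [-1.4, 2.0, 6.8]
finger_gap: 0.0132
grasp_force: 26.7
```

Call:
step_arm(increments=[{"dx": 0, "dy": 0, "dz": 0, "rx": 0, "ry": 0, "rz": 0, "jaw": 0}, {"dx": 0, "dy": 0, "dz": 0, "rx": 0, "ry": 0, "rz": 0, "jaw": 0}, {"dx": 0, "dy": 0, "dz": 0, "rx": 0, "ry": 0, "rz": 0, "jaw": 0}])

```text
t: 26.55
ee_pos: [0.5268, 0.2166, 0.0793]
tcp_rot: [[-0.997, -0.077, 0.002], [-0.077, 0.997, 0.002], [-0.002, 0.002, -1.0]]
ft_force: [-3.0, 1.7, 7.5]
finger_gap: 0.0135
grasp_force: 26.7
```

Call:
step_arm(increments=[{"dx": 0, "dy": 0, "dz": 0, "rx": 0, "ry": 0, "rz": 0, "jaw": 0.3}, {"dx": 0, "dy": 0, "dz": 0, "rx": 0, "ry": 0, "rz": 0, "jaw": 0.6}, {"dx": 0, "dy": 0, "dz": 0, "rx": 0, "ry": 0, "rz": 0, "jaw": 0.6}, {"dx": 0, "dy": 0, "dz": -0.02, "rx": 0, "ry": 0, "rz": 0, "jaw": 0.6}, {"dx": 0, "dy": 0, "dz": -0.05, "rx": 0, "ry": 0, "rz": 0, "jaw": 0.7}])

```text
t: 27.18
ee_pos: [0.525, 0.2149, 0.1329]
tcp_rot: [[-0.997, -0.077, -0.004], [-0.077, 0.997, -0.002], [0.005, -0.002, -1.0]]
ft_force: [0.9, 0.1, 0.7]
finger_gap: 0.0595
grasp_force: 0.0
```

Call:
step_arm(increments=[{"dx": 0, "dy": 0, "dz": -0.06, "rx": 0, "ry": 0, "rz": 0, "jaw": 1}, {"dx": 0, "dy": 0, "dz": -0.06, "rx": 0, "ry": 0, "rz": 0, "jaw": 1}, {"dx": 0, "dy": 0, "dz": -0.01, "rx": 0, "ry": 0, "rz": 0, "jaw": 1}, {"dx": 0, "dy": 0, "dz": 0, "rx": 0, "ry": 0, "rz": 0, "jaw": 1}, {"dx": 0, "dy": 0, "dz": 0, "rx": 0, "ry": 0, "rz": 0, "jaw": 1}])

```text
t: 27.8
ee_pos: [0.5256, 0.2152, 0.2361]
tcp_rot: [[-0.997, -0.077, -0.003], [-0.077, 0.997, -0.001], [0.003, -0.001, -1.0]]
ft_force: [0.5, -0.3, 0.1]
finger_gap: 0.0854
grasp_force: 0.0
```

Run:
```python
from h import *
o=robot.get_obs();W=save("wrist","w10");T=save("top","t10");print(o['ee_pos'],np.array(o['tcp_rot']).round(3)[0].tolist())
for n,c in(("W",W),("T",T)):
    print(n);dial(c,[.5265,.2155])
    # bright, colourless things beyond the plate rim: zero patch, r 66..80 mm
    g=c['image'].astype(int);C=np.array([.5265,.2158]);out=[]
    for r in np.arange(.067,.080,.001):
        for a in np.arange(-25,35,.25):
            u=proj(c,[C[0]+r*np.cos(np.radians(a)),C[1]+r*np.sin(np.radians(a)),.0245])
            v=cv2.getRectSubPix(c['image'],(1,1),tuple(map(float,u)))[0,0].astype(int);out.append((r,a,v.min(),v.max()-v.min()))
    A=np.array(out);t=A[:,2]>(175 if n=='W' else 140)
    for r in np.unique(A[:,0])[::2]:
        k=t&(A[:,0]==r);print(round(r,3),k.sum(),A[k,1].min() if k.any() else '',A[k,1].max() if k.any() else '',A[A[:,0]==r,2].max())
```

```text
[0.52557629 0.21520856 0.23608828] [-0.997, -0.077, -0.003]
W
disc [0.5244 0.2161 0.045 ] [79.  80.4]
 blob 115 z 0.042 [0.5544 0.2186] axis 4.5 radial 4.7 r 0.0301
 blob 115 z 0.073 [0.544  0.2176] axis 4.5 radial 4.5 r 0.0196
0.067 209 -25.0 34.75 225.0
0.069 96 -20.75 32.75 206.0
0.071 52 -2.25 10.5 216.0
0.073 50 -2.0 10.25 215.0
0.075 48 -1.75 10.0 215.0
0.077 48 -1.75 10.0 216.0
0.079 40 -0.75 9.0 202.0
T
disc [0.5841 0.1811 0.045 ] [11.  18.8]
0.067 0   136.0
0.069 0   136.0
0.071 0   137.0
0.073 0   137.0
0.075 0   137.0
0.077 0   137.0
0.079 0   136.0
```

Run:
```python
from station import robot
print(robot.sign_off(), robot.get_obs()['t'])
```

```text
the job is handed in; nothing more can be done
the job is handed in; nothing more can be done
```

I've handed the job in after about 28 s of the 72 s: the tall spacer is home on the seat, the foot sits on it with its neck up, the dial pointer is within about 0.5° of the zero mark by my measurement, and the gripper is open and clear of everything.

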